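Put the label roll away under the flush hatch

ROBOT

A 6-joint arm with a two-finger parallel gripper is mounted at the origin on a cart in front of the work surface, level with it; the furniture and walls round the work are solid. World frame = base frame: x ahead of the robot, y to its left, z up, the work surface at z = 0. Lengths are in m, angles in degrees, forces in N, time in s.
With the tool pointing down it reaches from about 0.25 to 0.725 m from the base axis. Payload 9.7 kg.
Tool frame: the origin (TCP) lies on the centre line of the jaws, within the pads' length; the fingertips stand 22 mm ahead of it and the grasp point (between the pads) lies 3 mm ahead of it; z points along the fingers, y is the direction in which the jaws open and shut (so a half turn about z gives the same grasp; the last joint's range is limited). The gripper opens to 85 mm and grips with 20 to 120 N. Pads are 22 mm wide; open, the fingers measure 114 mm over their backs; the gripper's body (76 mm by 85 mm) begins 54 mm behind the grasp point. The pads swing forward as they close: fully open they stand 13 mm farther back than shut.
Start: joints at [64.859, 4.979, 10.078, 95.1, 0, 90], TCP at [0.234, 0.498, 0.253] pointing down, gripper open.
Joint ranges: [-179.16, 179.16], [-48.56, 103.87], [-65.8, 70.77], [-126.05, 130.52], [-82.76, 87.17], [-180, 180]. Speed limits (degrees/s): [127.2, 127.2, 147.25, 180, 180, 180].

INTERFACE

Orientations are given as [roll, pitch, yaw] about the fixed x, y, z axes, in that order (R = Rz(yaw) Ry(pitch) Rx(roll)).
In Python, from workcell import monitor, eyes, job gives the robot as it stands. The module is installed in compiled form; this text tells all that it offers.
- The arm moves only by the tool drive_tool, never from a script. Its argument "plan" is a list of rows, each a list of 3 entries, a list of its own where there are three numbers: the opening, from 0 (shut) to 1 (fully open), then the shift along the world's x, y, z in m, then the turn about the world's z in degrees. In form: [[gripper, [x, y, z], yaw], ...]. A call has 1 to 10 rows; each row shifts and turns the commanded pose from where the row before left it; what a row does not reach is not made up. A row lasts 1/8 s, in which the tool goes at most 62.5 mm and 10.7 degrees, less where a joint would pass 70% of its speed; a pose out of reach is approached as far as the arm can. A call is refused whole if a number of a shift passes 0.0625 or a number of a turn 10.7, either way. A call with a gripper value outside its range is refused whole. The fingers move at their own pace and stop on an object; "grip_force" is the grip in N (left out, the last holds). Time passes only in rows, so rows that do not move let the fingers close. It gives the time, the measured TCP pose, the force and the opening at its end, in the units of the state.
- monitor.get_obs(): the state, without advancing time (a new reading comes with each control period).
- eyes.camera(name): name is "scene" or "top" or "wrist"; returns (picture, depth): 420x560x3 uint8, red, green, blue; 420x560 float32, m along the optical axis (not along the pixel's ray), 0 where there is no reading.
- eyes.camera_params(name): a dict with "fx", "fy", "cx", "cy" (pixels), "extrinsics" (4x4, takes a point from world to camera coordinates); the wrist camera has in their place "mount" (4x4, takes a point from camera to tool coordinates, whose origin is the TCP and whose axes are the flange's). Camera axes: x right, y down, z forward; pixel columns grow to the right and rows downward; lengths in m; the calibration is good to about 2 mm. A picture is of the moment at which its call begins: read the wrist's pose just before it. camera_params takes no time and is no camera call.
- job.job_done(): hands the job in, once; it reports no verdict.
The state is a dict: "time": time; "q": joint angles; "qd": joint speeds; "joint_efforts": joint torques, N m; "ee_pos": TCP position; "tcp_rot": TCP orientation; "wrist_force": force on the tool from outside, world axes, zero at the start; "torque": the same for the moment, N m; "opening": finger opening in m.
Only numpy, scipy, OpenCV 4.12 (cv2) and the standard library are available. Lean on these libraries where they do the work, as an engineer would, in place of code of your own. Each camera call takes 0.05 s, during which the arm holds its last target.

TASK

Put the small white label roll away in the grey caddy: slide its flush aluminium hatch fully open by pressing lightly on it with the fingertips, stand the roll flat in the well underneath and let go, then slide the hatch fully shut again. The caddy and its hatch are delicate, so press only as hard as the sliding needs, and leave the jar, the cup and the tamper where they are.

Things in the scene. Friction and masses are not known exactly. Their poses are not given: they have to be found in the camera images.
- caddy: Grey plastic caddy fixed to the worktop, 164 (x) x 216 (y) x 66 mm high; origin: centre of its underside, z up. A channel 140 mm wide (x) and 192 mm long (y) runs along its y between walls 12 mm thick, whose tops are at z = 66 mm. Below the channel's -y half is a well, below its +y half a solid deck (top z = 50 mm). A flush aluminium hatch in the channel covers the well and slides to +y over the deck.
- hatch_shut (a point): Fixed point of the caddy: above the centre of the shut hatch, level with the tops of the walls; axes as the caddy's. The hatch, a bare plate 138 (x) x 94 (y) x 4 mm with no handle or edge to catch, has its upper face 1 to 7 mm below this level when not pressed: how far differs from run to run, is not measured and must be felt. It is sprung: gives 1 mm per 5 N, at most 5 mm.
- hatch (a joint): Shift of the hatch from shut along the caddy's +y, in m: 0 shut, 0.095 fully open (stops at both). It stays where it is left and moves by friction under pressing fingertips: sliding takes about 4 N along y, so some 5 N of pressing is hardly enough, 8 to 14 N is good, and fingers pressing on hatch or caddy with more than 20 N damage it.
- well (a point): Centre of the well's floor, 18 mm above the worktop; the axes are the caddy's. The well is 130 mm (x) by 84 mm (y), its floor 48 mm below the top of the caddy's walls.
- label_roll_mid (a point): Centre, half-way up (13 mm), of the small white label roll that stands flat on the worktop: a short upright cylinder with a hole down its axis, 41 mm across, 26 mm high, z up along its axis. It can be gripped across its outside in any direction.
- spice_jar_mid (a point): Bystander: centre of the small spice jar with a shaker cap, 44 mm across, 90 mm high, 45 mm above its foot.
- espresso_cup_mid (a point): Bystander: white espresso cup, about 61 mm across, 79 mm with its handle, 56 mm high; point on its axis 28 mm above its foot.
- tamper: Bystander: tamper with a wooden knob, 58 mm across, 94 mm high; origin at the centre of its underside.
There are look-alikes about, which are no part of the job. Leave any red look-alike of the part that bears label_roll_mid alone.

How it is judged (in metres and radians):
On the way, in this order (a step that is already met when the one before it is completed fails the run):
1. the hatch has been slid fully open (value of joint hatch above 0.085 m), for 0.2 s.
2. the roll stands in the well, let go, with the hatch open (z of label_roll_mid in the frame of well below 0.017 m and x of label_roll_mid in the frame of well between -0.065 and 0.065 m and y of label_roll_mid in the frame of well between -0.042 and 0.042 m and angle between label_roll_mid's own z axis and vertical below 0.2 rad and contact force between the fingers and label_roll below 0.1 N and value of joint hatch above 0.06 m), for 0.2 s.
At the end, for the whole second after the job is handed in: The roll stands flat (within 0.2 rad, its centre at most 17 mm above the well's floor) inside the well, and the hatch is shut to within 6 mm and at rest (value of joint hatch below 0.006 m and velocity of joint hatch between -0.005 and 0.005 m/s and z of label_roll_mid in the frame of well below 0.017 m and x of label_roll_mid in the frame of well between -0.065 and 0.065 m and y of label_roll_mid in the frame of well between -0.042 and 0.042 m and angle between label_roll_mid's own z axis and vertical below 0.2 rad); the robot touches nothing.
It fails at once if the fingers press on the caddy or its hatch with more than 20 N (contact force between the fingers and caddy above 20 N).
It fails at once if the spice jar is moved by more than 30 mm (distance of spice_jar_mid from where it was at the start of the episode above 0.03 m).
It fails at once if the espresso cup is moved by more than 30 mm (distance of espresso_cup_mid from where it was at the start of the episode above 0.03 m).
It fails at once if the tamper is moved by more than 30 mm (distance of tamper from where it was at the start of the episode above 0.03 m).
It also fails if it takes over 69 s, if anything falls off the work surface, if the arm or the gripper's body presses on something with over 40 N, if the wrist force passes 120 N, or if a joint passes its speed limit or range.

## Working session

There is one attempt and no reset: what is moved stays moved. The work goes in short steps, Python scripts to look and compute and a tool call to move; the robot and the scene stay as the last step left them, time stands still between calls to the robot, and variables do not carry over. Pictures are saved under pics/ and viewed, and the job is handed in when it is done.

Besides the shell and the picture viewer there is one more tool, called after "Emit:" as name([rows], argument=value, ...), one row to a line, values as JSON. drive_tool: Moves the arm, as the interface text tells. Its arguments: {"type":"object","properties":{"plan":{"type":"array","items":{"type":"array"}},"grip_force":{"type":"number"}},"required":["plan"]}

```bash
mkdir -p pics; cat > h.py <<'E'
from workcell import monitor, eyes, job
import numpy as np, cv2
def snap(n,f):
    o=monitor.get_obs(); p,d=eyes.camera(n); cv2.imwrite('pics/'+f+'.png',p[:,:,::-1]); np.savez('pics/'+f+'.npz',p=p,d=d); return o,p,d
def w(name,d,u,v):
    P=eyes.camera_params(name); z=d[int(v),int(u)]
    c=np.array([(u-P['cx'])/P['fx']*z,(v-P['cy'])/P['fy']*z,z,1])
    return (np.linalg.inv(np.array(P['extrinsics']))@c)[:3]
E
python3 - <<'E'
from h import *
o,_,_=snap('top','t0'); snap('scene','s0'); print(o)
E
```

```text
{'time': 0.0, 'q': array([6.48600191e+01, 5.01070221e+00, 1.00337819e+01, 9.50985546e+01,
       1.34863453e-03, 9.00001340e+01]), 'qd': array([-0.03218449, -0.00611776,  0.01376277,  0.00517479,  0.06840839,
       -0.01256388]), 'joint_efforts': array([-2.90252494e-03, -5.20387995e+01,  4.64804614e+01,  1.61664840e-02,
       -1.12237722e-04,  3.47154625e-06]), 'ee_pos': array([0.23356767, 0.49772377, 0.25258084]), 'tcp_rot': array([-1.79924525e+02, -1.34845690e-03,  1.54859883e+02]), 'wrist_force': array([ 0.21679987,  0.58000531, -0.12575801]), 'torque': array([-0.00487743, -0.01484546,  0.05325045]), 'opening': 0.08579012252575328}
```

View pics/t0.png

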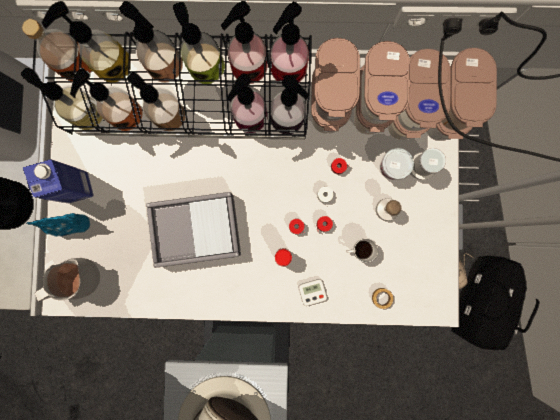

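View pics/s0.png

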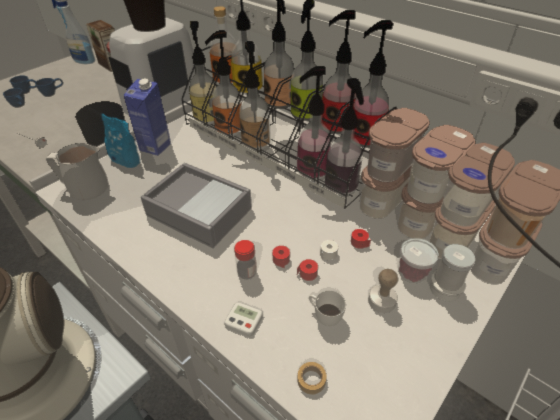

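The top view shows the caddy around (194,229), with the bright hatch on its right half and the deck on the left, so its +y points left. The white roll is at (326,195), with red look-alikes around it. The jar is at (283,257), the cup at (363,249) and the tamper at (388,208).

```bash
python3 - <<'E'
from h import *
z=np.load('pics/t0.npz'); p,d=z['p'],z['d']
for n,u,v in [('roll',326,191),('rollc',326,195),('hatch',212,228),('deck',175,230),('table',260,300),('cup',363,249),('jar',283,257),('tamper',392,207),('red1',297,227),('red2',325,224),('red3',339,166),('rack',300,120)]: print(n,w('top',d,u,v).round(4))
P=eyes.camera_params('top');E=np.linalg.inv(np.array(P['extrinsics']));print(E.round(3),P['fx'])
# world cloud
v,u=np.mgrid[:420,:560];X=np.stack([(u-P['cx'])/P['fx']*d,(v-P['cy'])/P['fy']*d,d,np.ones_like(d)],-1)@E.T
# caddy points
m=(X[...,2]>.056)&(X[...,2]<.075)&(u>140)&(u<250)&(v>180)&(v<280)
q=X[m][:,:2].astype(np.float32); r=cv2.minAreaRect(q);print(m.sum(),r,np.sort(X[m][:,2])[[50,-50]])
m=(X[...,2]>.015)&(X[...,2]<.035)&(abs(u-326)<12)&(abs(v-195)<12)
q=X[m][:,:2].astype(np.float32);print(m.sum(),cv2.minEnclosingCircle(q),q.mean(0))
c=cv2.resize(p[140:290,130:350],None,fx=3.6,fy=3.6,interpolation=cv2.INTER_CUBIC);cv2.imwrite('pics/c0.png',c[:,:,::-1])
E
```

```text
roll [ 0.6029 -0.2499  0.0235]
rollc [ 0.5949 -0.2525 -0.0024]
hatch [0.4991 0.0384 0.057 ]
deck [0.4919 0.1333 0.05  ]
table [ 0.3148 -0.085  -0.0054]
cup [ 0.4552 -0.3488  0.0165]
jar [ 0.4322 -0.1419  0.0903]
tamper [ 0.5606 -0.4054  0.0901]
red1 [ 0.5083 -0.1777 -0.0032]
red2 [ 0.518  -0.2512 -0.0022]
red3 [ 0.6725 -0.2853  0.0008]
rack [ 0.7617 -0.1747  0.1294]
[[ 0.025 -0.998  0.064  0.478]
 [-1.    -0.024  0.015 -0.133]
 [-0.014 -0.064 -0.998  1.263]
 [ 0.     0.     0.     1.   ]] 479.1136462415957
3203 ((0.49460557103157043, 0.0874553769826889), (0.16397976875305176, 0.21672335267066956), 9.03166389465332) [0.05620846 0.06847434]
173 ((0.5918432474136353, -0.24814431369304657), 0.022848360240459442) [ 0.5942419  -0.24739838]
```

View pics/c0.png

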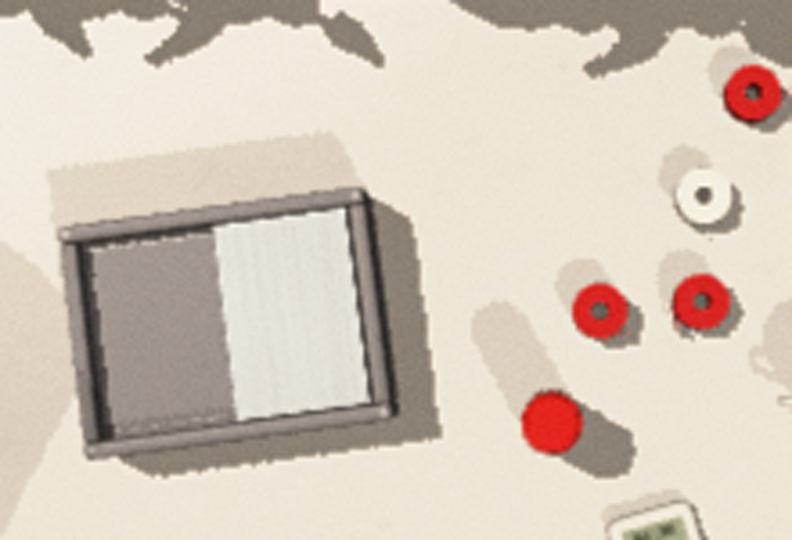

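Emit:
drive_tool([
  [0,[0.027,-0.046,0],-5.6],
  [0,[0.027,-0.046,0],-5.6],
  [0,[0.027,-0.046,0],-5.6],
  [0,[0.027,-0.046,0],-5.6],
  [0,[0.027,-0.046,0],-5.6],
  [0,[0.027,-0.046,0],-5.6],
  [0,[0.027,-0.046,0],-5.6],
  [0,[0.027,-0.046,0],-5.6],
  [0,[0.027,-0.046,0],-5.6],
  [0,[0.025,-0.044,0],-5.5],
], grip_force=20)

```text
time: 1.35
ee_pos: [0.5022, 0.0381, 0.253]
tcp_rot: [-180.0, -0.0, 98.8]
wrist_force: [0.7, -0.2, 0.8]
opening: 0.0002
```

```bash
python3 - <<'E'
from h import *
o=monitor.get_obs();print(o['ee_pos'],o['tcp_rot'],o['wrist_force'],o['opening'])
z=np.load('pics/t0.npz'); p,d=z['p'],z['d']
P=eyes.camera_params('top');E=np.linalg.inv(np.array(P['extrinsics']))
v,u=np.mgrid[:420,:560];X=np.stack([(u-P['cx'])/P['fx']*d,(v-P['cy'])/P['fy']*d,d,np.ones_like(d)],-1)@E.T
a=np.radians(9.03);R=np.array([[np.cos(a),np.sin(a)],[-np.sin(a),np.cos(a)]])
L=(X[...,:2]-[.4946,.0875])@R.T
for n,x0,x1,y0,y1 in [('deck',-.05,.05,.015,.08),('hatch',-.05,.05,-.08,-.015),('wall+x',.072,.080,-.09,.09),('wall-x',-.080,-.072,-.09,.09)]:
    m=(L[...,0]>x0)&(L[...,0]<x1)&(L[...,1]>y0)&(L[...,1]<y1); print(n,m.sum(),np.median(X[m][:,2]),X[m][:,2].std())
o,_,_=snap('wrist','w0')
E
```

```text
[0.50223977 0.03810776 0.2530087 ] [-1.79983154e+02 -3.52836256e-03  9.87562586e+01] [ 0.73204928 -0.18202984  0.81175299] 0.00015624752428717112
deck 1003 0.048395908943259736 0.002329523495892955
hatch 1024 0.058690053631581196 0.0022686967385950082
wall+x 221 0.06434137562249642 0.0023864893367063675
wall-x 231 0.06448711412567443 0.0024132429159446855
```

View pics/w0.png

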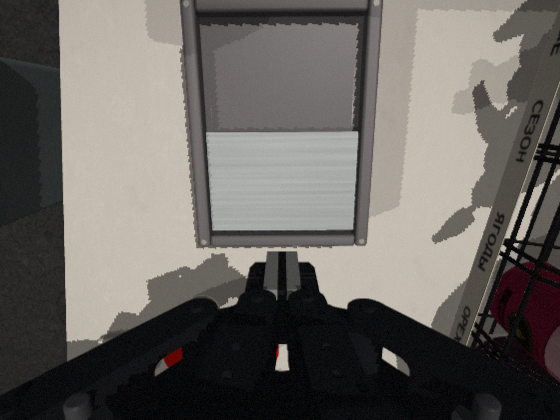

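The wrist view shows the caddy aligned with the tool, with the hatch spanning about (207–358, 131–231) and centred on the fingers. The hatch face is at z≈0.060, so I expect contact at TCP z≈0.082.

Emit:
drive_tool([
  [0,[0,0,-0.03],0],
  [0,[0,0,-0.04],0],
  [0,[0,0,-0.04],0],
  [0,[0,0,-0.03],0],
  [0,[0,0,-0.015],0],
  [0,[0,0,-0.006],0],
  [0,[0,0,0],0],
  [0,[0,0,0],0],
])

```text
time: 2.4
ee_pos: [0.5023, 0.04, 0.0934]
tcp_rot: [179.9, 0.0, 99.0]
wrist_force: [-0.5, 0.7, 0.2]
opening: 0.0002
```

Emit:
drive_tool([
  [0,[0,0,-0.003],0],
  [0,[0,0,-0.002],0],
  [0,[0,0,-0.002],0],
  [0,[0,0,0],0],
])

```text
time: 2.9
ee_pos: [0.5016, 0.0399, 0.0851]
tcp_rot: [-180.0, -0.0, 99.0]
wrist_force: [-0.2, 0.5, -0.5]
opening: 0.0005
```

Emit:
drive_tool([
  [0,[0,0,-0.001],0],
  [0,[0,0,0],0],
])

```text
time: 3.15
ee_pos: [0.5017, 0.0399, 0.0842]
tcp_rot: [-180.0, 0.0, 99.0]
wrist_force: [0.0, -0.1, 0.7]
opening: -0.0005
```

Emit:
drive_tool([
  [0,[0,0,-0.001],0],
  [0,[0,0,0],0],
])

```text
time: 3.4
ee_pos: [0.5016, 0.0399, 0.0832]
tcp_rot: [-180.0, 0.0, 99.0]
wrist_force: [0.2, -0.3, 0.0]
opening: 0.0001
```

Emit:
drive_tool([
  [0,[0,0,-0.001],0],
  [0,[0,0,0],0],
])

```text
time: 3.65
ee_pos: [0.5017, 0.0399, 0.0822]
tcp_rot: [-180.0, 0.0, 99.0]
wrist_force: [0.7, 0.2, 0.2]
opening: 0.0
```

Emit:
drive_tool([
  [0,[0,0,-0.001],0],
  [0,[0,0,0],0],
])

```text
time: 3.9
ee_pos: [0.5017, 0.0399, 0.0815]
tcp_rot: [180.0, 0.0, 99.0]
wrist_force: [-1.3, 0.1, 4.1]
opening: 0.0005
```

Emit:
drive_tool([
  [0,[0,0,-0.0007],0],
  [0,[0,0,0],0],
])

```text
time: 4.15
ee_pos: [0.5018, 0.0399, 0.081]
tcp_rot: [180.0, 0.0, 99.0]
wrist_force: [-1.9, -0.2, 5.3]
opening: 0.0005
```

Emit:
drive_tool([
  [0,[0,0,-0.0007],0],
  [0,[0,0,0],0],
])

```text
time: 4.4
ee_pos: [0.5017, 0.0399, 0.0805]
tcp_rot: [180.0, 0.0, 99.0]
wrist_force: [-3.6, -0.6, 8.4]
opening: -0.0001
```

Emit:
drive_tool([
  [0,[0,0,-0.0005],0],
  [0,[-0.0003,0.002,0],0],
  [0,[-0.0005,0.003,0],0],
  [0,[-0.0006,0.004,0],0],
  [0,[0,0,0],0],
])

```text
time: 5.03
ee_pos: [0.5004, 0.0486, 0.0802]
tcp_rot: [180.0, 0.1, 98.9]
wrist_force: [-3.5, -1.9, 9.4]
opening: -0.0003
```

Emit:
drive_tool([
  [0,[-0.0003,0.003,-0.0002],0],
  [0,[-0.0008,0.005,0],0],
  [0,[-0.0008,0.005,0],0],
  [0,[-0.0008,0.005,0],0],
])

```text
time: 5.52
ee_pos: [0.4976, 0.0663, 0.0801]
tcp_rot: [180.0, 0.1, 98.9]
wrist_force: [-3.5, -4.5, 11.2]
opening: -0.0006
```

Emit:
drive_tool([
  [0,[-0.0008,0.005,0],0],
  [0,[-0.0008,0.005,0],0],
  [0,[-0.0008,0.005,0],0],
  [0,[-0.0008,0.005,0],0],
  [0,[-0.0008,0.005,0],0],
])

```text
time: 6.15
ee_pos: [0.4936, 0.0914, 0.0801]
tcp_rot: [180.0, 0.1, 98.9]
wrist_force: [-4.4, -5.2, 10.0]
opening: -0.0002
```

Emit:
drive_tool([
  [0,[-0.0008,0.005,0],0],
  [0,[-0.0008,0.005,0],0],
  [0,[-0.0008,0.005,0],0],
  [0,[-0.0008,0.005,0],0],
  [0,[-0.0008,0.005,0],0],
])

```text
time: 6.78
ee_pos: [0.4896, 0.1164, 0.08]
tcp_rot: [180.0, 0.1, 98.9]
wrist_force: [-4.8, -4.8, 9.9]
opening: 0.0
```

Emit:
drive_tool([
  [0,[-0.0007,0.005,0],0],
  [0,[-0.0007,0.005,0],0],
  [0,[-0.0007,0.005,0],0],
  [0,[-0.0007,0.004,0],0],
  [0,[-0.0005,0.003,0],0],
])

```text
time: 7.4
ee_pos: [0.4871, 0.1383, 0.0802]
tcp_rot: [179.9, 0.1, 98.9]
wrist_force: [0.5, -6.7, 9.2]
opening: -0.0
```

Emit:
drive_tool([
  [0,[-0.0005,0.003,0],0],
  [0,[0,0.001,0],0],
  [0,[0,0,0],0],
  [0,[0,0,0],0],
])

```text
time: 7.9
ee_pos: [0.4867, 0.1423, 0.0803]
tcp_rot: [179.9, 0.1, 98.9]
wrist_force: [-0.3, -5.8, 9.2]
opening: -0.0001
```

```bash
python3 - <<'E'
from h import *
snap('scene','s1');o,_,_=snap('wrist','w1');print(o['ee_pos'],o['wrist_force'])
E
```

```text
[0.48665151 0.14230917 0.08028241] [ 0.33306717 -5.10919769  8.68880361]
```

View pics/w1.png

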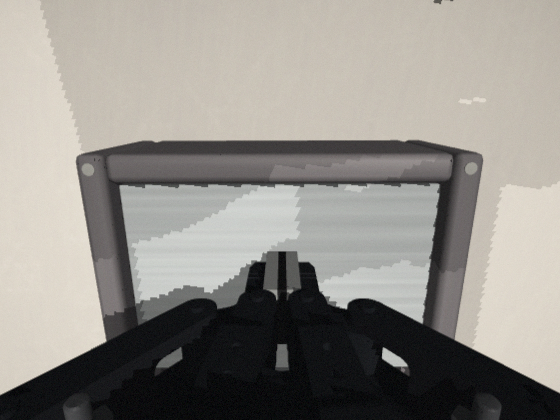

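View pics/s1.png

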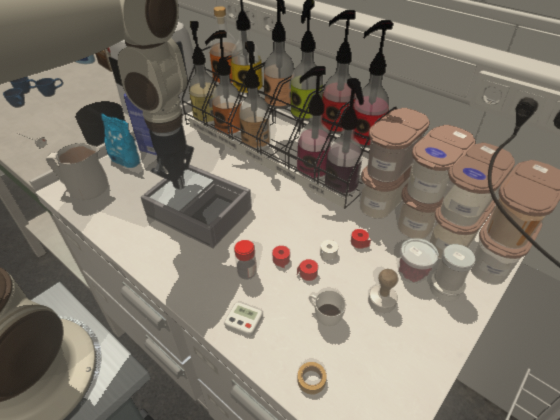

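The hatch is against the far end wall with no gap, so it is fully open, and the well is uncovered. Next is the roll.

Emit:
drive_tool([
  [0,[0,0,0.03],0],
  [0.3,[0,0,0.05],0],
  [0.72,[0.013,-0.047,0.04],0],
  [0.72,[0.013,-0.049,0],0],
  [0.72,[0.013,-0.049,0],0],
  [0.72,[0.013,-0.049,0],0],
  [0.72,[0.013,-0.049,0],0],
  [0.72,[0.014,-0.049,0],0],
  [0.72,[0.014,-0.049,0],0],
  [0.72,[0.014,-0.049,0],0],
])

```text
time: 9.25
ee_pos: [0.5929, -0.2484, 0.1984]
tcp_rot: [-180.0, -0.0, 99.0]
wrist_force: [0.7, -0.0, -0.1]
opening: 0.0615
```

Emit:
drive_tool([
  [0.72,[0,0,0],0],
  [0.72,[0,0,0],0],
])

```text
time: 9.5
ee_pos: [0.5925, -0.2465, 0.1983]
tcp_rot: [-180.0, -0.0, 98.9]
wrist_force: [-0.4, 0.6, -0.0]
opening: 0.0616
```

```bash
python3 - <<'E'
from h import *
o,p,d=snap('wrist','w2');print(o['ee_pos'],o['tcp_rot'],o['opening'])
P=eyes.camera_params('wrist');print({k:np.round(v,4).tolist() for k,v in P.items()})
E
```

```text
[ 0.59248433 -0.2465321   0.19826159] [-1.79957763e+02 -4.18922971e-02  9.89350401e+01] 0.061590418363636226
{'fx': 340.89, 'fy': 340.89, 'cx': 281.6874, 'cy': 208.7928, 'mount': [[0.0002, -0.9611, -0.2763, 0.0708], [1.0, -0.0001, 0.0008, 0.0009], [-0.0008, -0.2763, 0.9611, -0.1202], [0.0, 0.0, 0.0, 1.0]]}
```

View pics/w2.png

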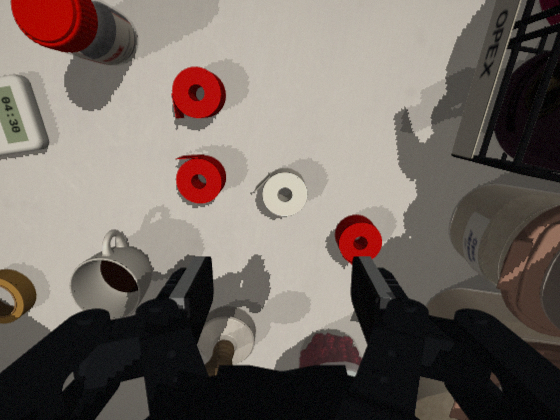

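```bash
python3 - <<'E'
from h import *
from scipy.spatial.transform import Rotation as Ro
P=eyes.camera_params('wrist');T=np.eye(4);T[:3,:3]=Ro.from_euler('xyz',[-179.96,-.04,98.935],degrees=True).as_matrix();T[:3,3]=[.5925,-.2465,.1983]
M=T@np.array(P['mount'])
def ray(u,v,h):
    r=M[:3,:3]@[(u-P['cx'])/P['fx'],(v-P['cy'])/P['fy'],1];c=M[:3,3];return c+r*(h-c[2])/r[2]
z=np.load('pics/w2.npz');d=z['d'];p=z['p']
for n,u,v in [('white',285.5,194),('red2',199,180),('red3',361,242),('red1',197,92)]: print(n,ray(u,v,.026).round(4))
v,u=np.mgrid[:420,:560];X=np.stack([(u-P['cx'])/P['fx']*d,(v-P['cy'])/P['fy']*d,d,np.ones_like(d)],-1)@M.T
m=(X[...,2]>.015)&(abs(u-285)<35)&(abs(v-194)<35);print(m.sum(),np.median(X[m][:,2]),cv2.minEnclosingCircle(X[m][:,:2].astype(np.float32)))
cv2.imwrite('pics/c2.png',cv2.resize(p[150:240,230:340],None,fx=6,fy=6)[:,:,::-1])
E
```

```text
white [ 0.5968 -0.2455  0.026 ]
red2 [ 0.5203 -0.2448  0.026 ]
red3 [ 0.6725 -0.2794  0.026 ]
red1 [ 0.5122 -0.1725  0.026 ]
1545 0.025634099317324688 ((0.5915970206260681, -0.2207062840461731), 0.04520447552204132)
```

View pics/c2.png

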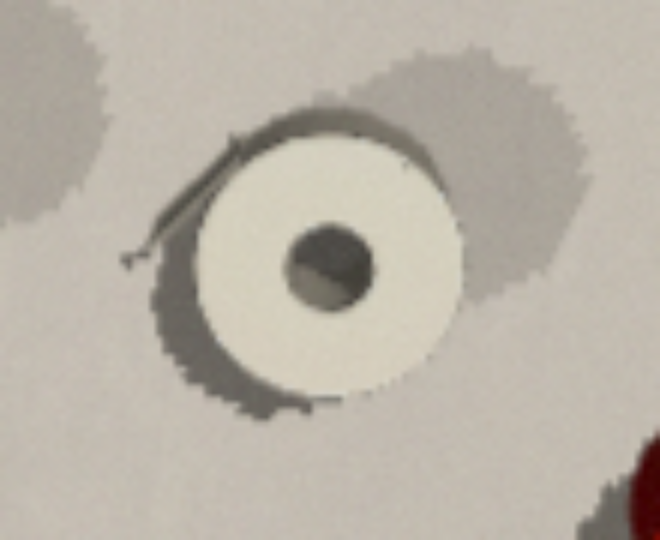

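White roll at world (0.597,-0.2455), red neighbours about 75 mm away, and a label tail sticks out to its -x side (9–11 o'clock). I'll turn the jaws 40° to clear both.

Emit:
drive_tool([
  [0.72,[0.0043,0.001,-0.02],10],
  [0.72,[0,0,-0.03],10],
  [0.72,[0,0,-0.04],10],
  [0.72,[0,0,-0.03],10],
  [0.72,[0,0,0],0],
  [0.72,[0,0,0],0],
])

```text
time: 10.3
ee_pos: [0.5975, -0.2452, 0.0807]
tcp_rot: [180.0, 0.1, 138.8]
wrist_force: [-0.6, -0.5, 0.2]
opening: 0.0612
```

```bash
python3 - <<'E'
from h import *
o,p,d=snap('wrist','w3');print(o['ee_pos'],o['tcp_rot'],o['opening'])
E
```

```text
[ 0.59753251 -0.24521121  0.08070198] [1.79962332e+02 1.06367062e-01 1.38791555e+02] 0.061166737257908055
```

View pics/w3.png

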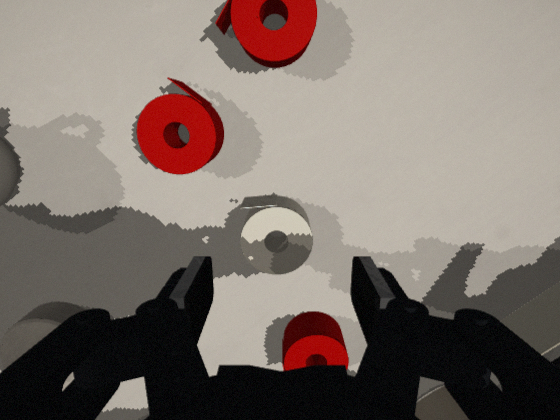

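The roll sits between the jaws and the fingers clear the reds and the tail. Descending.

Emit:
drive_tool([
  [0.72,[0,0,-0.02],0],
  [0.72,[0,0,-0.02],0],
  [0.72,[0,0,-0.01],0],
  [0.72,[0,0,-0.004],0],
  [0.72,[0,0,0],0],
  [0.72,[0,0,0],0],
])

```text
time: 11.1
ee_pos: [0.5973, -0.2458, 0.0255]
tcp_rot: [180.0, 0.1, 139.0]
wrist_force: [0.1, 0.0, -0.2]
opening: 0.0613
```

Emit:
drive_tool([
  [0.3,[0,0,0],0],
  [0.3,[0,0,0],0],
  [0.3,[0,0,0],0],
  [0.3,[0,0,0],0],
], grip_force=30)

```text
time: 11.6
ee_pos: [0.5973, -0.2458, 0.0256]
tcp_rot: [180.0, 0.1, 139.0]
wrist_force: [-0.4, 0.7, 6.5]
opening: 0.0384
```

Emit:
drive_tool([
  [0.3,[0,0,0.005],0],
  [0.3,[0,0,0.02],0],
  [0.3,[0,0,0.04],0],
  [0.3,[0,0,0.04],0],
  [0.3,[0,0,0.02],0],
  [0.3,[0,0,0],0],
])

```text
time: 12.35
ee_pos: [0.5978, -0.246, 0.1528]
tcp_rot: [179.9, 0.2, 139.0]
wrist_force: [-1.0, -0.1, -0.4]
opening: 0.0386
```

```bash
python3 - <<'E'
from h import *
o,p,d=snap('wrist','w4');print(o['ee_pos'],o['tcp_rot'],o['opening'],o['wrist_force'])
_,p,d=snap('scene','s4')
cv2.imwrite('pics/c4.png',cv2.resize(p[180:290,260:400],None,fx=5,fy=5)[:,:,::-1])
E
```

```text
[ 0.59781034 -0.2460369   0.15280112] [179.92254376   0.22709058 138.95800894] 0.03863652536539848 [-1.03506885 -0.14328711 -0.44190102]
```

View pics/w4.png

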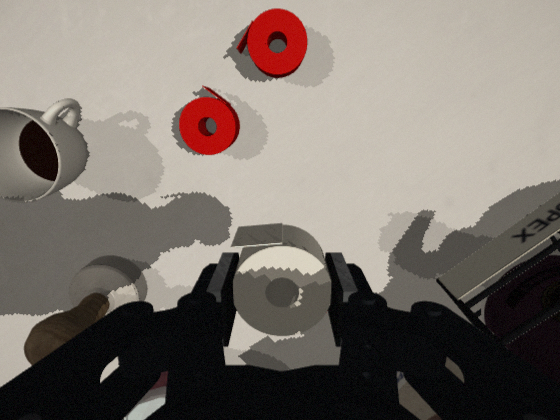

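View pics/c4.png

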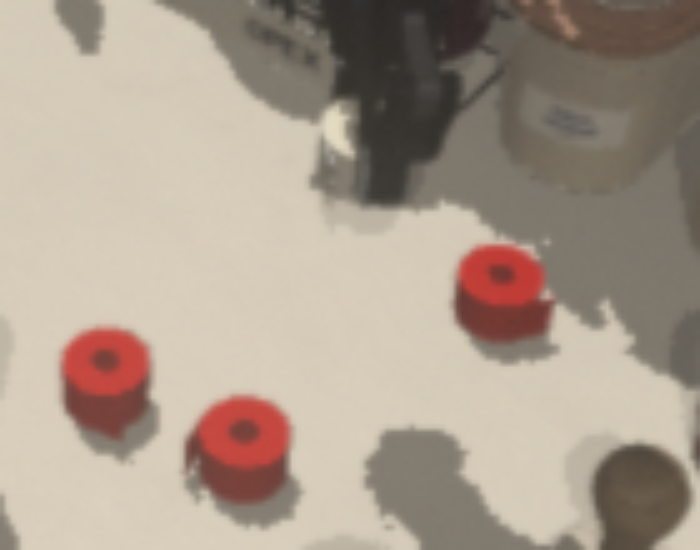

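The roll is held level. Carrying it to the well and turning the jaws back along the caddy's x.

Emit:
drive_tool([
  [0.3,[-0.012,0.0358,0],-5],
  [0.3,[-0.012,0.0358,0],-5],
  [0.3,[-0.012,0.0358,0],-5],
  [0.3,[-0.012,0.0358,0],-5],
  [0.3,[-0.012,0.0358,0],-5],
  [0.3,[-0.012,0.0358,0],-5],
  [0.3,[-0.012,0.0358,0],-5],
  [0.3,[-0.012,0.0358,0],-5],
  [0.3,[0,0,0],0],
  [0.3,[0,0,0],0],
])

```text
time: 13.7
ee_pos: [0.5007, 0.0405, 0.149]
tcp_rot: [-179.9, 0.0, 99.0]
wrist_force: [0.0, -0.4, -0.6]
opening: 0.0386
```

```bash
python3 - <<'E'
from h import *
o,p,d=snap('wrist','w5');print(o['ee_pos'],o['tcp_rot'],o['opening'],o['wrist_force'])
snap('top','t5')
E
```

```text
[0.50068201 0.04050704 0.14901178] [-1.79929753e+02  8.66697989e-03  9.90349553e+01] 0.03858719269571925 [ 0.02385818 -0.36379659 -0.57307857]
```

View pics/w5.png

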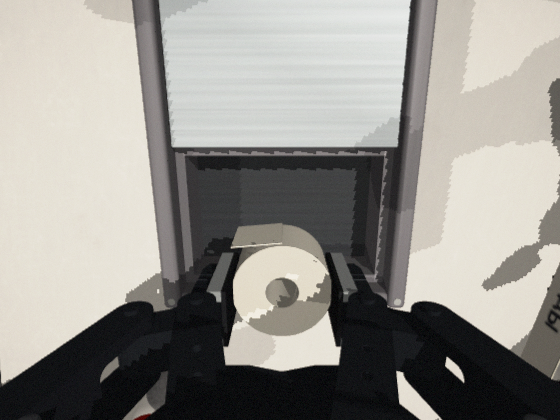

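View pics/t5.png

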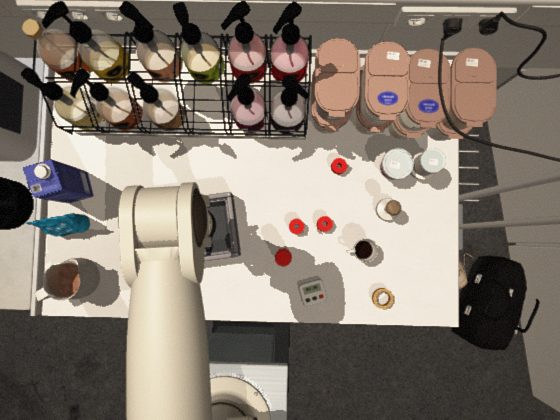

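```bash
python3 - <<'E'
from h import *
from scipy.spatial.transform import Rotation as Ro
P=eyes.camera_params('wrist');T=np.eye(4);T[:3,:3]=Ro.from_euler('xyz',[-179.93,0,99.03],degrees=True).as_matrix();T[:3,3]=[.5007,.0405,.149]
M=T@np.array(P['mount'])
def ray(u,v,h):
    r=M[:3,:3]@[(u-P['cx'])/P['fx'],(v-P['cy'])/P['fy'],1];c=M[:3,3];return c+r*(h-c[2])/r[2]
a=np.radians(9.03);R=np.array([[np.cos(a),np.sin(a)],[-np.sin(a),np.cos(a)]])
for n,u,v,h in [('roll',282,291,.149),('rim L',186,155,.05),('rim R',385,155,.05),('hatch edge L',172,148,.058),('hatch edge R',398,148,.058),('corner',170,302,.066),('corner',397,302,.066)]:
    X=ray(u,v,h);print(n,X.round(4),(R@(X[:2]-[.4946,.0875])).round(4))
E
```

```text
roll [0.5015 0.0431 0.149 ] [-0.0002 -0.0449]
rim L [0.4343 0.074  0.05  ] [-0.0616 -0.0038]
rim R [0.5602 0.0941 0.05  ] [ 0.0658 -0.0038]
hatch edge L [0.4276 0.0783 0.058 ] [-0.0676  0.0014]
hatch edge R [0.5645 0.1001 0.058 ] [0.071  0.0015]
corner [ 0.4357 -0.0235  0.066 ] [-0.0755 -0.1004]
corner [0.5867 0.0006 0.066 ] [ 0.0773 -0.1003]
```

The roll is at local (0, -45 mm), near the well centre (0, -48), and the hatch edge is at about +1.5 mm, so the well is clear. Lowering.

Emit:
drive_tool([
  [0.3,[0.0005,-0.003,-0.03],0],
  [0.3,[0,0,-0.03],0],
  [0.3,[0,0,-0.025],0],
  [0.3,[0,0,-0.012],0],
  [0.3,[0,0,-0.004],0],
  [0.3,[0,0,0],0],
  [0.3,[0,0,0],0],
])

```text
time: 14.68
ee_pos: [0.502, 0.0377, 0.0498]
tcp_rot: [179.9, 0.0, 99.0]
wrist_force: [-0.2, -0.1, -1.0]
opening: 0.0384
```

Emit:
drive_tool([
  [0.3,[0,0,-0.002],0],
  [0.3,[0,0,0],0],
])

```text
time: 14.92
ee_pos: [0.5015, 0.0378, 0.0469]
tcp_rot: [180.0, -0.0, 99.0]
wrist_force: [0.1, 0.1, -0.0]
opening: 0.0386
```

Emit:
drive_tool([
  [0.3,[0,0,-0.0015],0],
  [0.3,[0,0,0],0],
])

```text
time: 15.18
ee_pos: [0.5013, 0.0377, 0.0452]
tcp_rot: [-180.0, -0.0, 99.0]
wrist_force: [-0.8, 0.2, -0.3]
opening: 0.0387
```

Emit:
drive_tool([
  [0.3,[0,0,-0.001],0],
  [0.3,[0,0,0],0],
])

```text
time: 15.42
ee_pos: [0.5014, 0.0377, 0.0442]
tcp_rot: [-180.0, -0.0, 99.0]
wrist_force: [0.1, 0.5, -0.1]
opening: 0.0387
```

Emit:
drive_tool([
  [0.65,[0,0,0],0],
  [0.65,[0,0,0],0],
  [0.65,[0,0,0],0],
  [0.65,[0,0,0],0],
  [0.65,[0,0,0.02],0],
  [0.65,[0,0,0.04],0],
  [0.65,[0,0,0.04],0],
  [0.65,[0,0,0.02],0],
  [0.65,[0,0,0],0],
])

```text
time: 16.55
ee_pos: [0.5022, 0.0378, 0.1658]
tcp_rot: [179.8, 0.0, 99.0]
wrist_force: [-0.2, -0.3, -0.4]
opening: 0.0554
```

```bash
python3 - <<'E'
from h import *
o,p,d=snap('wrist','w6');print(o['ee_pos'],o['tcp_rot'],o['opening'],o['wrist_force'])
E
```

```text
[0.5022411  0.03777899 0.16576718] [1.79834352e+02 1.22889162e-02 9.89581005e+01] 0.05544166101611578 [-0.23622469 -0.30226082 -0.35493572]
```

View pics/w6.png

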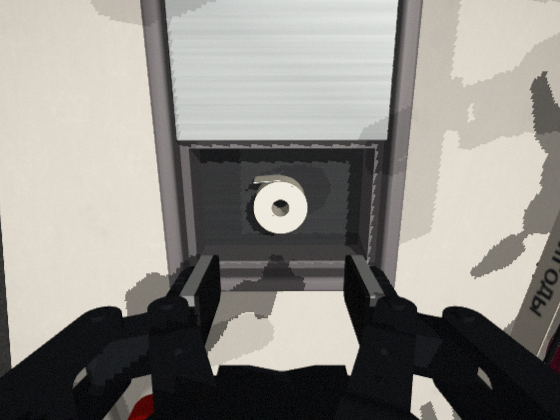

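The roll stands flat in the middle of the well at (280,207). Next I'll shut the fingers and press on the open hatch to slide it back.

Emit:
drive_tool([
  [0,[-0.004,0.024,0],0],
  [0,[-0.004,0.024,0],0],
  [0,[-0.004,0.024,0],0],
  [0,[-0.003,0.024,0],0],
  [0,[0,0,-0.03],0],
  [0,[0,0,-0.03],0],
  [0,[0,0,-0.015],0],
  [0,[0,0,-0.005],0],
  [0,[0,0,0],0],
  [0,[0,0,0],0],
], grip_force=20)

```text
time: 17.85
ee_pos: [0.487, 0.1338, 0.0853]
tcp_rot: [179.9, -0.0, 98.9]
wrist_force: [0.2, 0.1, 0.7]
opening: -0.0003
```

Emit:
drive_tool([
  [0,[0,0,-0.001],0],
  [0,[0,0,0],0],
])

```text
time: 18.1
ee_pos: [0.4866, 0.1337, 0.0836]
tcp_rot: [180.0, -0.0, 99.0]
wrist_force: [0.4, 0.6, -1.1]
opening: -0.0001
```

Emit:
drive_tool([
  [0,[0,0,-0.001],0],
  [0,[0,0,0],0],
])

```text
time: 18.35
ee_pos: [0.4864, 0.1337, 0.0822]
tcp_rot: [-180.0, -0.0, 99.0]
wrist_force: [-0.3, 0.1, -0.5]
opening: -0.0003
```

Emit:
drive_tool([
  [0,[0,0,-0.001],0],
  [0,[0,0,0],0],
])

```text
time: 18.6
ee_pos: [0.4865, 0.1338, 0.0815]
tcp_rot: [180.0, -0.0, 99.0]
wrist_force: [-0.4, 0.1, 2.6]
opening: 0.0
```

Emit:
drive_tool([
  [0,[0,0,-0.0007],0],
  [0,[0,0,0],0],
])

```text
time: 18.85
ee_pos: [0.4865, 0.1337, 0.081]
tcp_rot: [180.0, -0.0, 99.0]
wrist_force: [-1.9, -0.1, 5.9]
opening: -0.0003
```

Emit:
drive_tool([
  [0,[0,0,-0.001],0],
  [0,[0,0,0],0],
])

```text
time: 19.1
ee_pos: [0.4865, 0.1337, 0.0803]
tcp_rot: [180.0, -0.0, 99.0]
wrist_force: [-4.3, -1.3, 9.6]
opening: 0.0
```

Emit:
drive_tool([
  [0,[0.0003,-0.002,-0.0003],0],
  [0,[0.0005,-0.004,0],0],
  [0,[0.0008,-0.005,0],0],
  [0,[0.0008,-0.005,0],0],
])

```text
time: 19.6
ee_pos: [0.489, 0.1184, 0.0802]
tcp_rot: [179.9, -0.1, 99.0]
wrist_force: [-5.3, 3.3, 9.9]
opening: 0.0002
```

Emit:
drive_tool([
  [0,[0.0008,-0.005,0],0],
  [0,[0.0008,-0.005,0],0],
  [0,[0.0008,-0.005,0],0],
  [0,[0.0008,-0.005,0],0],
  [0,[0.0008,-0.005,0],0],
  [0,[0.0008,-0.005,0],0],
])

```text
time: 20.35
ee_pos: [0.4938, 0.0883, 0.0802]
tcp_rot: [179.9, -0.1, 99.0]
wrist_force: [-3.8, 4.0, 9.9]
opening: -0.0002
```

Emit:
drive_tool([
  [0,[0.0008,-0.005,0],0],
  [0,[0.0008,-0.005,0],0],
  [0,[0.0008,-0.005,0],0],
  [0,[0.0008,-0.005,0],0],
  [0,[0.0008,-0.005,0],0],
  [0,[0.0008,-0.005,0],0],
])

```text
time: 21.1
ee_pos: [0.4986, 0.0583, 0.0802]
tcp_rot: [179.9, -0.1, 99.0]
wrist_force: [-3.6, 3.2, 9.4]
opening: -0.0
```

Emit:
drive_tool([
  [0,[0.0008,-0.005,-0.0001],0],
  [0,[0.0008,-0.005,0],0],
  [0,[0.0008,-0.005,0],0],
  [0,[0.0008,-0.005,0],0],
])

```text
time: 21.6
ee_pos: [0.5019, 0.0384, 0.0802]
tcp_rot: [179.9, -0.1, 99.0]
wrist_force: [-1.4, 6.0, 10.3]
opening: 0.0001
```

Emit:
drive_tool([
  [0,[0.0005,-0.003,0],0],
  [0,[0.0003,-0.002,0],0],
  [0,[0.0003,-0.002,0],0],
  [0,[0,0,0],0],
])

```text
time: 22.1
ee_pos: [0.5035, 0.0315, 0.0803]
tcp_rot: [179.9, -0.1, 99.0]
wrist_force: [-0.5, 4.4, 8.8]
opening: 0.0003
```

```bash
python3 - <<'E'
from h import *
_,p,d=snap('scene','s7')
cv2.imwrite('pics/c7.png',cv2.resize(p[150:260,120:270],None,fx=5,fy=5)[:,:,::-1])
E
```

```text
(no output)
```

View pics/c7.png

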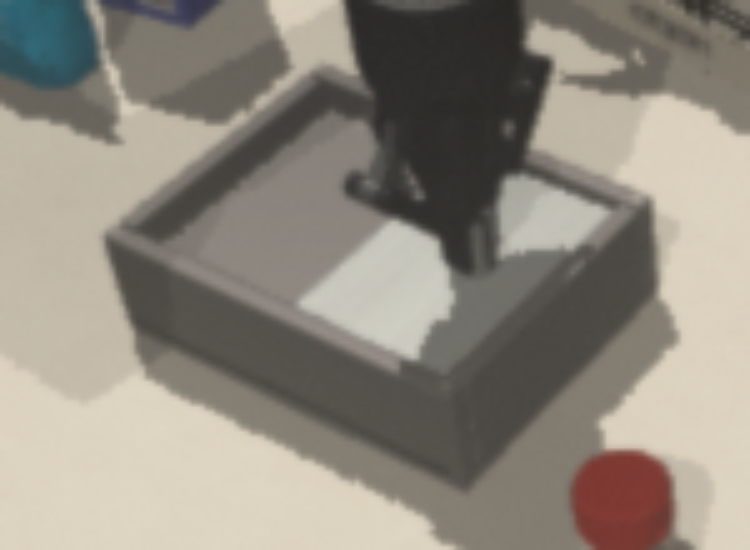

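The hatch appears shut against the near wall, and the y-force rose to 6 N at the stop. Lifting and backing off to verify.

Emit:
drive_tool([
  [0,[0,0,0.01],0],
  [0,[0,0,0.04],0],
  [0,[0,0,0.05],0],
  [0,[0,0,0.05],0],
  [0,[-0.02,0.05,0.02],0],
  [0,[-0.02,0.06,0],0],
  [0,[-0.02,0.06,0],0],
  [0,[-0.02,0.06,0],0],
  [0,[-0.02,0.06,0],0],
  [0,[-0.02,0.06,0],0],
])

```text
time: 23.4
ee_pos: [0.383, 0.3789, 0.2495]
tcp_rot: [180.0, 0.0, 99.0]
wrist_force: [1.6, 0.3, 0.3]
opening: 0.0003
```

```bash
python3 - <<'E'
from h import *
o,p,d=snap('top','t8');print(o['ee_pos'],o['wrist_force'])
cv2.imwrite('pics/c8.png',cv2.resize(p[140:290,130:350],None,fx=3.6,fy=3.6,interpolation=cv2.INTER_CUBIC)[:,:,::-1])
E
```

```text
[0.38297675 0.37886462 0.24948057] [1.56482059 0.34826126 0.3059055 ]
```

View pics/c8.png

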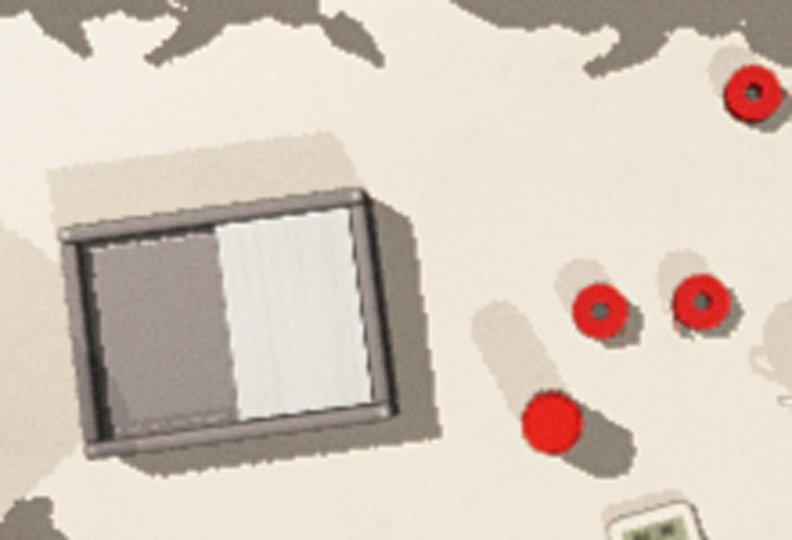

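View pics/t8.png

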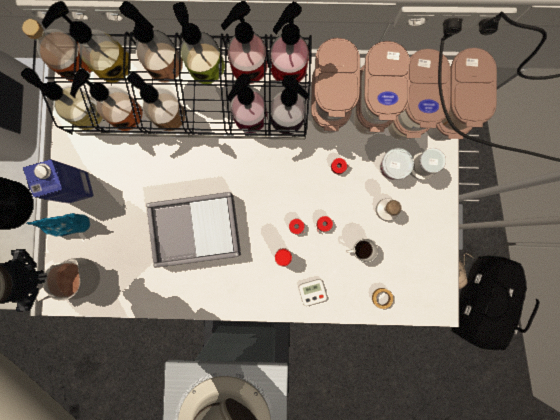

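The hatch is shut and the bystanders and reds sit at their original pixels. I'll let the arm settle, then hand in.

Emit:
drive_tool([
  [0,[0,0,0],0],
  [0,[0,0,0],0],
  [0,[0,0,0],0],
])

```text
time: 23.82
ee_pos: [0.3846, 0.3761, 0.2495]
tcp_rot: [180.0, -0.0, 98.9]
wrist_force: [-0.5, 0.1, -0.7]
opening: -0.0003
```

```bash
python3 - <<'E'
from h import *
o=monitor.get_obs();print(o['time'],o['wrist_force'],abs(o['qd']).max())
print(job.job_done())
E
```

```text
23.825 [-0.45594692  0.14756914 -0.72863889] 0.1649567277023904
the job is handed in; nothing more can be done
None
```

The label roll is in the caddy's well and the hatch is shut again. I handed the job in at 23.8 s; no verdict was reported.

- **Opening:** I slid the hatch to its far stop with the shut fingertips. The highest vertical force I read while pressing, opening or shutting, was 11.2 N, with a few N sideways on top.
- **Placing:** The last wrist picture before shutting showed the roll flat near the middle of the well, let go, with the hatch open. I did not see it again once the hatch covered it.
- **Shutting:** I slid the hatch back until it stopped. In the final top picture its edge is within about 2 mm of where it started.
- **Bystanders:** The jar, cup, tamper and red rolls appeared at their original pixels in that picture.
- **Arm:** At hand-in it was clear of everything, with wrist force under 1 N.

Two readings I can't fully explain: about 6.5 N upwards while gripping the roll, probably the fingertips brushing the worktop, and about 4 N sideways while pressing on the hatch. Neither seemed to have any effect.

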